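# Set the stock tags on the studio supply rack

## Task

Each bin on the supply rack has a flip tag on the board in front of it. With a fingertip, push over the tags that are wrong, so that the full bins show green and the nearly empty bins show red; leave the tags that are already right as they are. Do not pinch or force the tags, and leave the bins and the things on the desk where they stand.

Things in the scene. Friction and masses are not known exactly. Their poses are not given: they have to be found in the camera images.
- rack: fixed plywood rack, deck 250 (x, away from the robot) x 570 (y) x 12 mm; origin: centre of its underside, on the table. Grey tag board along the near edge: four flip tags at x = -72 mm, y = +202.5, +67.5, -67.5, -202.5 mm; behind each one bin, at x = +58 mm, same y. Two neighbouring tags leaning toward each other leave 55 mm between their tips.
- stand_a: fixed steel bracket of flip tag a, foot 70 x 44 mm; origin: centre of its underside, on the deck, 12 mm above the table. Level hinge pin along its x axis, 16 mm above the origin. Stop wires at x = +-21 mm reach 32 mm above the origin and 24 mm to each side; fingertips 48 mm above the table clear them. It belongs to the bin right behind it (130 mm along its +x); any bin may stand there.
- tag_a (a joint): hinge of two-faced flip tag a: 0 = upright, positive leans to its stand's +y (robot's left), negative to -y. Rests by its weight on stops at +0.785 (green face uppermost: shows green) and -0.785 (red face uppermost: shows red); once past upright it falls to the other stop by itself. Turns freely: under 1 N at the tab.
- tab_a (a point): tip of tag a's finger tab, 56 mm from the pin. Plate 4 mm thick, 58 mm wide, 42 mm deep; round tab radius 14 mm mid-edge. At rest the tip is 40 mm beside and 40 mm above the pin. To flip: set a shut fingertip outside the tab, lower than its tip; push toward the pin, best rising along the tip's arc, until past upright, then lift clear.
- stand_b: fixed steel bracket of flip tag b, foot 70 x 44 mm; origin: centre of its underside, on the deck, 12 mm above the table. Level hinge pin along its x axis, 16 mm above the origin. Stop wires at x = +-21 mm reach 32 mm above the origin and 24 mm to each side; fingertips 48 mm above the table clear them. It belongs to the bin right behind it (130 mm along its +x); any bin may stand there.
- tag_b (a joint): hinge of two-faced flip tag b: 0 = upright, positive leans to its stand's +y (robot's left), negative to -y. Rests by its weight on stops at +0.785 (green face uppermost: shows green) and -0.785 (red face uppermost: shows red); once past upright it falls to the other stop by itself. Turns freely: under 1 N at the tab.
- tab_b (a point): tip of tag b's finger tab, 56 mm from the pin. Plate 4 mm thick, 58 mm wide, 42 mm deep; round tab radius 14 mm mid-edge. At rest the tip is 40 mm beside and 40 mm above the pin. To flip: set a shut fingertip outside the tab, lower than its tip; push toward the pin, best rising along the tip's arc, until past upright, then lift clear.
- stand_c: fixed steel bracket of flip tag c, foot 70 x 44 mm; origin: centre of its underside, on the deck, 12 mm above the table. Level hinge pin along its x axis, 16 mm above the origin. Stop wires at x = +-21 mm reach 32 mm above the origin and 24 mm to each side; fingertips 48 mm above the table clear them. It belongs to the bin right behind it (130 mm along its +x); any bin may stand there.
- tag_c (a joint): hinge of two-faced flip tag c: 0 = upright, positive leans to its stand's +y (robot's left), negative to -y. Rests by its weight on stops at +0.785 (green face uppermost: shows green) and -0.785 (red face uppermost: shows red); once past upright it falls to the other stop by itself. Turns freely: under 1 N at the tab.
- tab_c (a point): tip of tag c's finger tab, 56 mm from the pin. Plate 4 mm thick, 58 mm wide, 42 mm deep; round tab radius 14 mm mid-edge. At rest the tip is 40 mm beside and 40 mm above the pin. To flip: set a shut fingertip outside the tab, lower than its tip; push toward the pin, best rising along the tip's arc, until past upright, then lift clear.
- stand_d: fixed steel bracket of flip tag d, foot 70 x 44 mm; origin: centre of its underside, on the deck, 12 mm above the table. Level hinge pin along its x axis, 16 mm above the origin. Stop wires at x = +-21 mm reach 32 mm above the origin and 24 mm to each side; fingertips 48 mm above the table clear them. It belongs to the bin right behind it (130 mm along its +x); any bin may stand there.
- tag_d (a joint): hinge of two-faced flip tag d: 0 = upright, positive leans to its stand's +y (robot's left), negative to -y. Rests by its weight on stops at +0.785 (green face uppermost: shows green) and -0.785 (red face uppermost: shows red); once past upright it falls to the other stop by itself. Turns freely: under 1 N at the tab.
- tab_d (a point): tip of tag d's finger tab, 56 mm from the pin. Plate 4 mm thick, 58 mm wide, 42 mm deep; round tab radius 14 mm mid-edge. At rest the tip is 40 mm beside and 40 mm above the pin. To flip: set a shut fingertip outside the tab, lower than its tip; push toward the pin, best rising along the tip's arc, until past upright, then lift clear.
- bin_markers: FULL bin, filled to the rim with marker pens (about 62 mm high with them). Open grey bin 95 (x) x 105 (y) x 62 mm high, loose; origin at the centre of its underside, on the deck.
- bin_tape: FULL bin, packed to the rim with small tape rolls (about 64 mm high with them). Open grey bin 95 (x) x 105 (y) x 62 mm high, loose; origin at the centre of its underside, on the deck.
- bin_erasers: nearly empty bin: only two erasers left on its floor. Open grey bin 95 (x) x 105 (y) x 62 mm high, loose; origin at the centre of its underside, on the deck.
- bin_ink: nearly empty bin: only one small ink bottle left on its floor. Open grey bin 95 (x) x 105 (y) x 62 mm high, loose; origin at the centre of its underside, on the deck.
- flask: white drinking flask with a black cap, 72 mm diameter, 201 mm tall, loose, upright beside the rack; origin at the centre of its underside. A bystander.
- tape_roll: roll of cream masking tape lying flat, 90 mm diameter, 24 mm high, loose, between robot and rack; origin at the centre of its underside. A bystander.
- glue_stick: glue stick with an orange cap standing upright, 29 mm diameter, 92 mm tall, loose and easily tipped, between robot and rack; origin at the centre of its underside. A bystander.
Not all that is in view belongs to the job. What is shaped like the bin_markers but blue is not meant. What is shaped like the bin_tape but blue is not meant.

How it is judged:
At the end, for the whole second after the job is handed in: Every tag in front of a full bin lies against its green stop (joint above 0.72 rad) and every tag in front of a nearly empty bin lies against its red stop (below -0.72 rad); bins and desk things are within 20 mm of where they stood (((horizontal distance between any of bin_markers, bin_tape and stand_a below 0.16 m and value of joint tag_a above 0.72 rad) or (not (horizontal distance between any of bin_markers, bin_tape and stand_a below 0.16 m) and value of joint tag_a below -0.72 rad)) and ((horizontal distance between any of bin_markers, bin_tape and stand_b below 0.16 m and value of joint tag_b above 0.72 rad) or (not (horizontal distance between any of bin_markers, bin_tape and stand_b below 0.16 m) and value of joint tag_b below -0.72 rad)) and ((horizontal distance between any of bin_markers, bin_tape and stand_c below 0.16 m and value of joint tag_c above 0.72 rad) or (not (horizontal distance between any of bin_markers, bin_tape and stand_c below 0.16 m) and value of joint tag_c below -0.72 rad)) and ((horizontal distance between any of bin_markers, bin_tape and stand_d below 0.16 m and value of joint tag_d above 0.72 rad) or (not (horizontal distance between any of bin_markers, bin_tape and stand_d below 0.16 m) and value of joint tag_d below -0.72 rad)) and distance of each of bin_markers, bin_tape, bin_erasers, bin_ink, flask, tape_roll, glue_stick from where it was at the start of the episode below 0.02 m); the robot touches nothing.
It fails at once if a tag that was already right is lifted off its stop (by more than about 20 degrees) ((horizontal distance between any of bin_markers, bin_tape and stand_a below 0.16 m and value of joint tag_a below 0.4 rad) or (not (horizontal distance between any of bin_markers, bin_tape and stand_b below 0.16 m) and value of joint tag_b above -0.4 rad) or (not (horizontal distance between any of bin_markers, bin_tape and stand_c below 0.16 m) and value of joint tag_c above -0.4 rad) or (not (horizontal distance between any of bin_markers, bin_tape and stand_d below 0.16 m) and value of joint tag_d above -0.4 rad)).
It fails at once if a tag is pinched or forced (more than 15 N from the fingers) (contact force between the fingers and tag_a above 15 N or contact force between the fingers and tag_b above 15 N or contact force between the fingers and tag_c above 15 N or contact force between the fingers and tag_d above 15 N).
It fails at once if a tag is pushed with the arm instead of the fingers (contact force between the arm and tag_a above 1 N or contact force between the arm and tag_b above 1 N or contact force between the arm and tag_c above 1 N or contact force between the arm and tag_d above 1 N).
It fails at once if a bin is moved or lifted (20 mm) (distance of any of bin_markers, bin_tape, bin_erasers, bin_ink from where it was at the start of the episode above 0.02 m).
It fails at once if the flask, tape roll or glue stick is moved, lifted (20 mm) or tipped (distance of any of flask, tape_roll, glue_stick from where it was at the start of the episode above 0.02 m or angle between any of flask, tape_roll, glue_stick's own z axis and vertical above 0.3 rad).
It also fails if it takes over 45 s, if anything falls off the work surface, if the arm or the gripper's body presses on something with over 40 N, if the wrist force passes 120 N, or if a joint passes its speed limit or range.

## Robot

A 6-joint arm with a two-finger parallel gripper is mounted at the origin on the work surface. World frame = base frame: x ahead of the robot, y to its left, z up, the work surface at z = 0. Lengths are in m, angles in rad, forces in N, time in s.
With the tool pointing down it reaches from about 0.35 to 0.975 m from the base axis. Payload 4.9 kg.
Tool frame: the origin (TCP) lies where the fingers leave the gripper's body, on its centre line; the fingertips stand 73 mm ahead of it and the grasp point (between the pads) lies 54 mm ahead of it; z points along the fingers, y is the direction in which the jaws open and shut (so a half turn about z gives the same grasp; the last joint's range is limited). The gripper opens to 85 mm and grips with 20 to 120 N. Pads are 22 mm wide; open, the fingers measure 114 mm over their backs; the gripper's body (76 mm by 85 mm) begins 54 mm behind the grasp point. The pads swing forward as they close: fully open they stand 13 mm farther back than shut.
Start: joints at [1.149, 0.053, 1.613, -0, 1.476, -0.119], TCP at [0.186, 0.597, 0.304] pointing down, gripper open.
Joint ranges: [-3.01, 3.01], [-1.01, 2.22], [0.06, 2.58], [-1.02, 4.17], [0.09, 2.62], [-3.14, 3.14]. Speed limits (rad/s): [2.57, 2.57, 3.14, 3.14, 3.14, 3.14].

## Interface

Orientations are given as a rotation vector (axis times angle).
In Python, from station import monitor, vision, workorder gives the robot as it stands.
- The arm moves only by the tool arm_command, never from a script. Its argument "rows" is text: rows parted by semicolons, each of 6 numbers parted by spaces: the shift along the world's x, y, z in mm, then the turn, a rotation vector about the world's x, y, z in degrees. In form: tx ty tz wx wy wz; .... A call has 1 to 12 rows; each row is the pose to reach, as a shift and turn from the pose measured when the call began; what a row does not reach only later rows make up. A row lasts 1/8 s, in which the tool goes at most 62.5 mm and 10.7 degrees, less where a joint would pass 70% of its speed; a pose out of reach is approached as far as the arm can. A call with a gripper value outside its range is refused whole. "jaw" is the opening, from 0 (shut) to 1 (fully open), set as the call begins (left out, the last holds). The fingers move at their own pace and stop on an object; "squeeze" is the grip in N (left out, the last holds). Time passes only in rows, so rows that repeat a pose let the fingers close. It gives the time, the measured TCP pose, the force and the opening at its end, in the units of the state.
- monitor.get_obs(): the state, without advancing time (a new reading comes with each control period).
- vision.get_image(name): name is "scene" or "top" or "wrist"; returns a dict with "frame" (480x640x3 uint8, red, green, blue), "vfov" (degrees; the focal length in pixels is half the picture's height over the tangent of half this angle, whatever the lens; pixels are square), "cx", "cy" (the principal point, pixels), "R" (3x3) and "t" (3): a world point X has camera coordinates R X + t; the wrist camera has in their place "T_tool_cam" (4x4, takes a point from camera to tool coordinates, whose origin is the TCP and whose axes are the flange's). Camera axes: x right, y down, z forward; pixel columns grow to the right and rows downward; lengths in m; the calibration is good to about 2 mm. A picture is of the moment at which its call begins: read the wrist's pose just before it. There is no depth.
- workorder.finish_job(): hands the job in, once; it reports no verdict.
The state is a dict: "t": time; "q": joint angles; "dq": joint speeds; "effort": joint torques, N m; "tool_pos": TCP position; "tool_rot": TCP orientation; "contact_force": force on the tool from outside, world axes, zero at the start; "wrist_torque": the same for the moment, N m; "opening": finger opening in m.
Only numpy, scipy, OpenCV 4.12 (cv2) and the standard library are available. Lean on these libraries where they do the work, as an engineer would, in place of code of your own. Each camera call takes 0.05 s, during which the arm holds its last target. There are 200 camera calls.

## Working session

There is one attempt and no reset: what is moved stays moved. The work goes in short steps, Python scripts to look and compute and a tool call to move; the robot and the scene stay as the last step left them, time stands still between calls to the robot, and variables do not carry over. Pictures are saved under pics/ and viewed, about 8 in all and at most 12, crops included, and the job is handed in when it is done.

Besides the shell and the picture viewer there is one more tool, called after ">>>" as name(argument=value, ...) on one line, values as JSON. arm_command: Moves the arm, as the interface text tells. Its arguments: {"type":"object","properties":{"rows":{"type":"string"},"jaw":{"type":"number"},"squeeze":{"type":"number"}},"required":["rows"]}

```bash
mkdir -p pics; cat > h.py <<'E'
import numpy as np, cv2
from station import monitor, vision, workorder
def grab(n,f):
    d=vision.get_image(n); cv2.imwrite('pics/'+f,d['frame'][:,:,::-1]); np.save('pics/'+f[:-4]+'.npy',d,allow_pickle=True); return d
def ray(d,u,v,z):
    f=240/np.tan(np.radians(d['vfov'])/2); R=np.array(d['R']);t=np.array(d['t'])
    c=-R.T@t; w=R.T@np.array([(u-d['cx'])/f,(v-d['cy'])/f,1]); return c+w*(z-c[2])/w[2]
def proj(d,X):
    f=240/np.tan(np.radians(d['vfov'])/2); p=np.array(d['R'])@X+np.array(d['t']); return p[:2]/p[2]*f+[d['cx'],d['cy']]
E
python3 - <<'E'
from h import *
a=grab('scene','s1.png');b=grab('top','t1.png')
o=monitor.get_obs();print(o)
for d in(a,b):print(d['vfov'],d['cx'],d['cy'],-np.array(d['R']).T@d['t'])
E
```

```text
{'t': 0.1, 'q': array([ 1.14896538e+00,  5.33403376e-02,  1.61416268e+00, -1.31752248e-05,
        1.47600419e+00, -1.18986124e-01]), 'dq': array([-0.00174196, -0.00169897, -0.00157863, -0.0003087 , -0.00012422,
        0.0004051 ]), 'effort': array([ 3.98079555e-04, -3.94897127e+01, -3.71366179e+01, -1.12622895e-04,
        3.83242004e-03,  2.64007184e-06]), 'tool_pos': array([0.18621467, 0.59616439, 0.30275156]), 'tool_rot': array([-4.73814319e-01, -3.10515092e+00,  2.90313993e-03]), 'contact_force': array([-0.00118969,  0.31470822, -0.27990717]), 'wrist_torque': array([-0.01256161,  0.01207408,  0.03206357]), 'opening': 0.08538485458108949}
55.50497492338921 312.5998536143794 240.9884523504412 [ 1.14575225 -0.17284744  0.88795564]
52.17461918088314 314.502067719989 235.86734724049705 [0.4753566  0.0703462  1.26258696]
```

View pics/s1.png

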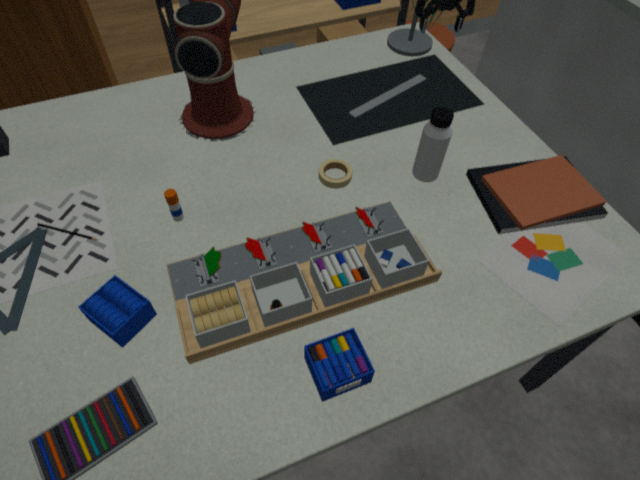

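View pics/t1.png

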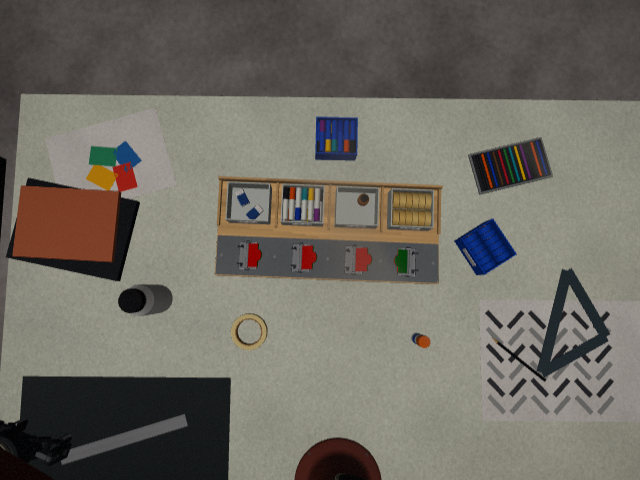

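The top view has +y to the left. From left to right the bins and tags are erasers/red, markers/red (wrong), ink/red (paler) and tape/green. I'll zoom in to confirm and measure.

```bash
python3 - <<'E'
from h import *
a=np.load('pics/s1.npy',allow_pickle=True).item();b=np.load('pics/t1.npy',allow_pickle=True).item()
ca=cv2.resize(a['frame'][195:300,160:420],None,fx=3,fy=3,interpolation=2)
cb=cv2.resize(b['frame'][170:290,205:455],None,fx=3,fy=3,interpolation=2)[:,:780]
cb=cv2.copyMakeBorder(cb,0,0,0,780-cb.shape[1],0);ca=ca[:240]
cv2.imwrite('pics/z.png',np.vstack([ca,cb])[:,:,::-1])
h=cv2.cvtColor(b['frame'],cv2.COLOR_RGB2HSV)
g=cv2.inRange(h,(0,0,60),(180,60,125))
g[:230]=0;g[290:]=0;g[:,:205]=0;g[:,450:]=0
g=cv2.morphologyEx(g,cv2.MORPH_CLOSE,np.ones((25,25)))
c=max(cv2.findContours(g,0,2)[0],key=cv2.contourArea)
r=cv2.minAreaRect(c);print(r);P=[ray(b,*p,.012) for p in cv2.boxPoints(r)];print(np.round(P,4))
for nm,m in(('red',cv2.inRange(h,(0,110,70),(8,255,255))|cv2.inRange(h,(172,110,70),(180,255,255))),('green',cv2.inRange(h,(45,100,30),(80,255,255)))):
    m[:235]=0;m[285:]=0;m[:,:215]=0;m[:,440:]=0
    n,l,s,ce=cv2.connectedComponentsWithStats(m)
    for i in range(1,n):
        if s[i,4]>30: x,y,w,hh,_=s[i];print(nm,s[i],'tip L',ray(b,x,y+hh/2,.068),'tip R',ray(b,x+w,y+hh/2,.068))
for n,u,v,z in(('tape',249,331,.024),('glue',424,341,.092),('flask',130,300,.2)):print(n,ray(b,u,v,z))
E
```

```text
((326.0, 256.0), (224.0, 52.0), -0.0)
[[ 0.4857  0.3178  0.012 ]
 [ 0.6185  0.3221  0.012 ]
 [ 0.6251 -0.2534  0.012 ]
 [ 0.4919 -0.2514  0.012 ]]
red [248 243  13  24 258] tip L [0.55167542 0.22602672 0.068     ] tip R [0.55202863 0.19434989 0.068     ]
red [301 245  16  25 289] tip L [0.54701154 0.09673502 0.068     ] tip R [0.54744541 0.05771573 0.068     ]
red [355 248  17  23 311] tip L [ 0.5435936  -0.03502814  0.068     ] tip R [ 0.54405398 -0.07652502  0.068     ]
green [395 249  12  24 231] tip L [ 0.54101549 -0.13267266  0.068     ] tip R [ 0.54134012 -0.1619827   0.068     ]
tape [0.36520094 0.22456823 0.024     ]
glue [ 0.3522791  -0.19566104  0.092     ]
flask [0.4437719  0.45934594 0.2       ]
```

View pics/z.png

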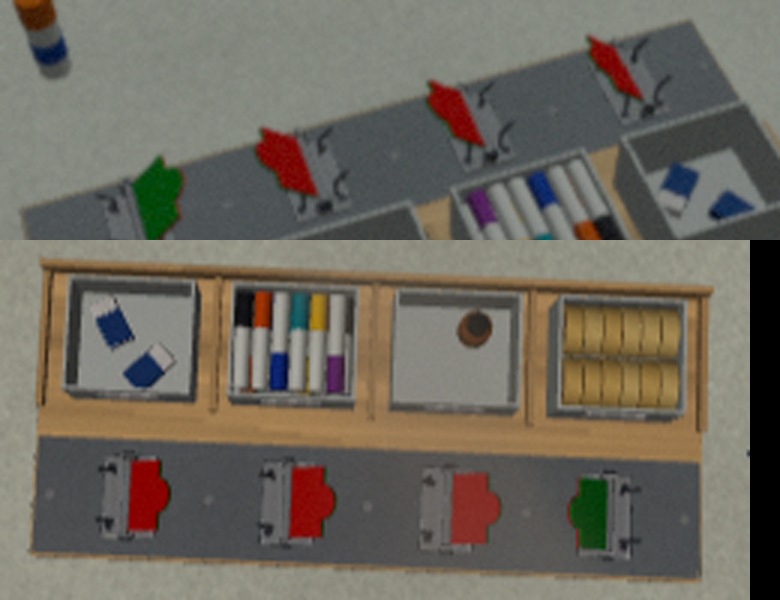

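Confirmed: only the markers tag (tip near x 0.547, y 0.058) is wrong; it has to go from red to green, pushed toward +y. I'll move over the gap on its -y side with the jaws shut.

>>> arm_command(rows="30 -48 0 0 0 1; 60 -96 0 0 0 3; 90 -144 0 0 0 4; 121 -192 0 0 0 5; 151 -240 0 0 0 7; 181 -288 0 0 0 8; 211 -336 0 0 0 9; 242 -384 0 0 0 11; 272 -432 0 0 0 12; 302 -480 0 0 0 13; 332 -530 0 0 0 15; 362 -578 0 0 0 16", jaw=0)

```text
t: 1.6
tool_pos: [0.5487, 0.0163, 0.3024]
tool_rot: [-0.037, -3.141, 0.002]
contact_force: [-0.2, 0.7, 0.0]
opening: -0.0
```

>>> arm_command(rows="0 0 -30 0 0 0; 0 0 -60 0 0 0; 0 0 -100 0 0 0; 0 0 -100 0 0 0; 0 0 -100 0 0 0")

```text
t: 2.22
tool_pos: [0.5492, 0.0163, 0.2035]
tool_rot: [0.036, 3.141, -0.003]
contact_force: [-0.1, -0.3, 1.4]
opening: -0.0002
```

```bash
python3 - <<'E'
from h import *
from scipy.spatial.transform import Rotation as Ro
o=monitor.get_obs();print(o['t'],o['tool_pos'],o['tool_rot'],o['opening'],o['contact_force'])
Rt=Ro.from_rotvec(o['tool_rot']).as_matrix();print(Rt)
d=grab('wrist','w1.png')
T=np.array(d['T_tool_cam']);M=Rt@T[:3,:3];c=Rt@T[:3,3]+o['tool_pos']
d['R']=M.T;d['t']=-M.T@c
np.save('pics/w1.npy',d,allow_pickle=True)
h=cv2.cvtColor(d['frame'],cv2.COLOR_RGB2HSV)
m=cv2.inRange(h,(0,110,50),(8,255,255))|cv2.inRange(h,(172,110,50),(180,255,255))
n,l,s,ce=cv2.connectedComponentsWithStats(m)
for i in range(1,n):
    if s[i,4]>300:
        v,u=np.nonzero(l==i);P=np.array([ray(d,a,b,.066)[:2] for a,b in zip(u[::5],v[::5])])
        k=P[:,1].argmin();print(s[i],'min-y pt',P[k],P.min(0),P.max(0))
for X in([.5486,.0977,.028],[.5474,.058,.068]):print(proj(d,np.array(X)))
print(proj(d,o['tool_pos']+Rt[:,2]*.073))
E
```

```text
2.225 [0.54919661 0.01631642 0.20354201] [ 3.64310469e-02  3.14076017e+00 -2.72385696e-03] -0.00015182129271266518 [-0.11014905 -0.31728168  1.41865214]
[[-9.99730750e-01  2.31962693e-02  5.99860608e-04]
 [ 2.31951939e-02  9.99729439e-01 -1.74147740e-03]
 [-6.40094087e-04 -1.72709462e-03 -9.99998304e-01]]
[ 22 191  33 103 353] min-y pt [ 0.50872375 -0.14114243] [ 0.50872375 -0.14114243] [ 0.56743559 -0.13316883]
[ 149  193   82  103 6071] min-y pt [ 0.54796147 -0.07830062] [ 0.51206932 -0.07830062] [ 0.57088601 -0.03350653]
[ 393  194   52  104 3491] min-y pt [0.54855427 0.05756152] [0.51531397 0.05756152] [0.57492965 0.08346127]
[444.23921687 233.61321085]
[394.52560387 253.19224345]
[319.07319647 310.42321727]
```

View pics/w1.png

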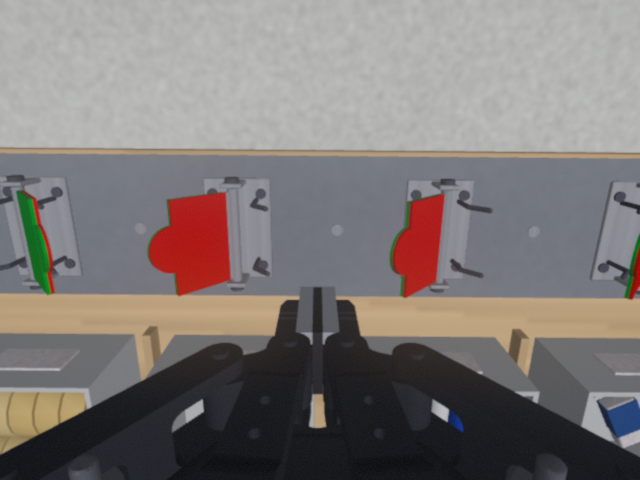

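Wrist view: the markers tag's tip is near pixel (393,253), i.e. (0.5485, 0.0576), which agrees with the top view. The shut fingers stand over the free gap. Now I'll descend and push.

>>> arm_command(rows="0 0 -25 0 0 0; 0 0 -50 0 0 0; 0 0 -70 0 0 0; 0 0 -77 0 0 0; 0 0 -77 0 0 0; 0 0 -77 0 0 0")

```text
t: 3.02
tool_pos: [0.5505, 0.0162, 0.1286]
tool_rot: [0.036, 3.137, -0.003]
contact_force: [0.5, -0.5, -0.3]
opening: -0.0002
```

>>> arm_command(rows="0 10 0 0 0 0; 0 20 0 0 0 0; 0 27 1 0 0 0; 0 33 3 0 0 0; 0 40 6 0 0 0; 0 47 9 0 0 0; 0 54 12 0 0 0; 0 62 15 0 0 0; 0 70 17 0 0 0; 0 78 18 0 0 0; 0 86 19 0 0 0; 0 92 20 0 0 0")

```text
t: 4.53
tool_pos: [0.5504, 0.1088, 0.1485]
tool_rot: [0.036, 3.137, -0.003]
contact_force: [-0.2, 0.6, -0.6]
opening: 0.0001
```

>>> arm_command(rows="0 0 15 0 0 0; 0 0 40 0 0 0; 0 0 80 0 0 0; 0 0 120 0 0 0; 0 0 150 0 0 0; 0 0 150 0 0 0; 0 0 150 0 0 0")

```text
t: 5.4
tool_pos: [0.55, 0.1087, 0.2979]
tool_rot: [0.036, 3.138, -0.003]
contact_force: [-0.2, 0.2, -1.2]
opening: -0.0005
```

```bash
python3 - <<'E'
from h import *
a=grab('scene','s2.png');b=grab('wrist','w2.png')
ca=cv2.resize(a['frame'][180:320,160:440],(780,390));cv2.imwrite('pics/z2.png',ca[:,:,::-1])
E
```

```text
(no output)
```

View pics/z2.png

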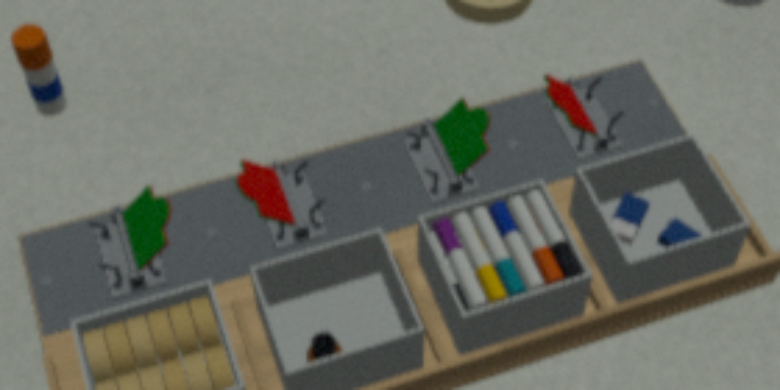

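View pics/w2.png

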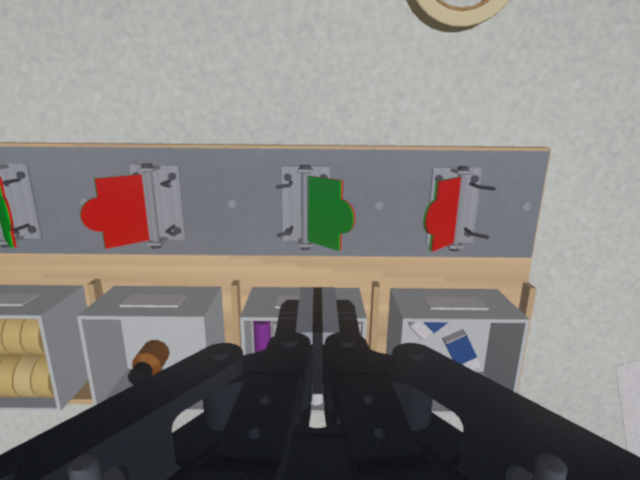

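The markers tag now shows green and rests on its stop (crop pixel about (460,135)). The erasers and ink tags are still red and the tape tag still green. The gripper is clear, so I'm handing in.

```bash
python3 -c "
from station import workorder;print(workorder.finish_job())"
```

```text
the job is handed in; nothing more can be done
None
```

I handed the job in after about 5.5 s of robot time. Only one tag was wrong: the one in front of the full markers bin showed red. I pushed it over to green with the shut fingertips, rising along the tip's arc, then lifted clear.

My last scene and wrist pictures, judged by eye, show tape and markers green, ink and erasers red, and all four tags resting on their stops. The bins, tape roll and glue stick look undisturbed. The flask was barely in the last pictures, but the tool passed about 145 mm from its centre line.

The top and wrist views agreed on the tag tip's position to about 1 mm. The contact force reported at the end of each move stayed below 2 N. None of the checks failed or disagreed.

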